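Rock the jammed chocolate ball out of the dispenser bottle

TASK

A chocolate ball is stuck in the pinched neck of the flat clear bottle that stands neck-down on the steel tray. Lift the bottle with the ball still in it, hold it over the white bowl and rock it well over to both sides (some 40 degrees) until the ball drops out into the bowl, then stand the bottle back neck-down in the middle of the tray and let go. Leave the bowl where it stands and do not disturb the other things on the table.

Things in the scene. Friction and masses are not known exactly. Their poses are not given: they have to be found in the camera images.
- bottle: flat clear rigid plastic bottle, about 0.25 kg, neck-down, mouth open. Origin: centre of the mouth, level with the underside; z up the bottle (190 mm tall), y across its width, x through its thickness. From below: foot flange 66 (x) by 102 (y) by 6 mm; neck 50 by 82 mm to z = 110; shoulder to z = 125; body 50 (x) by 116 (y) mm up to the closed flat end, z = 190. Hold it across the 50 mm
- bottle_grip (a point): point in the middle of the bottle's body, 168 mm above the mouth, 22 mm below the closed end: a good place to hold; axes as the bottle
- upper_ridge (a point): tip of the upper of two ridges inside the neck (76 mm wide in y, 44 deep in x). It juts 34 mm from the +y wall, sloping down to that wall at 28 degrees, and leaves a 42 mm gap beside it. The ball lies on it against the +y wall and rolls off only when the bottle leans about 28 degrees (less in a brisk swing) or more towards -y (closed end moving to -y); 40 to 42 is right. It then falls onto the lower ridge
- lower_ridge (a point): tip of the lower ridge, the same mirrored, on the -y wall, 54 mm lower. It holds the ball until the bottle then leans that much (40 to 42 is right) towards +y; the ball then drops out at the +y side of the mouth, flying a few cm on towards +y. Rock about the bottle's x axis, with the mouth's centre over the bowl's centre and 40 to 50 mm above its rim
- ball: hard dark brown chocolate ball, 40 mm in diameter, about 32 g, smooth (friction 0.25), seen through the bottle's clear wall; origin at its centre, which lies 97 mm above the bottle's mouth at the start
- bowl: loose white ceramic bowl, 180 mm across the rim, 60 mm high, 0.5 kg; origin at the centre of its underside, z up
- tray: steel drying tray, fixed, 150 (x) by 180 (y) mm, rim 16 mm high and 5 mm thick, floor 5 mm above the table; origin at the centre of its underside, z up. The tray and the bowl may stand on either side
- cup: small white cup (66 mm wide, 45 high); a bystander, not to be moved; origin at the centre of its underside
- spatula: spatula, 190 mm long; a bystander, not to be moved; origin at the centre of its underside
There are look-alikes about, which are no part of the job. Leave any blue or turquoise look-alike of the bowl alone.

How it is judged:
By the outcome, as a careful person would: the job done as asked, in the order asked, and still so for the second after the job is handed in, with the robot touching nothing.
It also fails if it takes over 62 s, if anything falls off the work surface, if the arm or the gripper's body presses on something with over 40 N, if the wrist force passes 120 N, or if a joint passes its speed limit or range.

ROBOT

A 6-joint arm with a two-finger parallel gripper is mounted at the origin on the work surface. World frame = base frame: x ahead of the robot, y to its left, z up, the work surface at z = 0. Lengths are in mm, angles in rad, forces in N, time in s.
With the tool pointing down it reaches from about 350 to 850 mm from the base axis. Payload 8.1 kg.
Tool frame: the origin (TCP) lies at the very end of the fingers, on their centre line; the grasp point (between the pads) lies 19 mm behind it; z points along the fingers, y is the line along which they close (so a half turn about z gives the same grasp; the last joint's range is limited). The gripper opens to 93 mm and grips with 3 to 60 N. Pads are 15 mm wide; open, the fingers measure 128 mm over their backs; the gripper's body (75 mm by 188 mm) begins 65 mm behind the grasp point.
Start: joints at [-1.279, 0.13, 1.488, -0, 1.523, -0.085], TCP at [220.788, -557.905, 218.635] pointing down, gripper open.
Joint ranges: [-2.96, 2.96], [-0.89, 2.26], [0.02, 2.5], [-1.34, 4.48], [0, 2.73], [-2.66, 2.66]. Speed limits (rad/s): [2.39, 2.39, 2.79, 3.14, 3.14, 3.14].

INTERFACE

Orientations are given as a rotation vector (axis times angle).
In Python, from workcell import bot gives the robot as it stands.
- The arm moves only by the shell command python3 -m jog 'ROWS'. ROWS is JSON, a list that holds one entry, the list of rows, each a list of 7 numbers: the shift along the world's x, y, z in m, then the turn, a rotation vector about the world's x, y, z in rad, then the finger opening in m, from 0 to 0.093. In form: [[[x, y, z, rx, ry, rz, claw], ...]]. A call has 1 to 12 rows; each row is the pose to reach, as a shift and turn from the pose commanded when the call began; what a row does not reach only later rows make up. A row lasts 1/10 s, in which the tool goes at most 50 mm and 8.59 degrees, less where a joint would pass 70% of its speed; a pose out of reach is approached as far as the arm can. A call with a gripper value outside its range is refused whole. The fingers move at their own pace and stop on an object; the grip force is fixed at half the most. Time passes only in rows, so rows that repeat a pose let the fingers close. It gives the time, the measured TCP pose, the force, the opening and the grip force at its end, in the units of the state.
- bot.read_state(): the state, without advancing time (a new reading comes with each control period).
- bot.snapshot(name): name is "scene" or "top" or "wrist"; returns a dict with "frame" (420x560x3 uint8, blue, green, red), "mtx" (3x3 intrinsics, pixels), "pose" (4x4, takes a point from camera to world coordinates). Camera axes: x right, y down, z forward; pixel columns grow to the right and rows downward; lengths in mm; the calibration is good to about 2 mm. The wrist camera is an equidistant fisheye: a pixel r from the principal point sees the ray r / f radians off the axis. A picture is of the moment at which its call begins. There is no depth.
- bot.sign_off(): hands the job in; it is judged then, once.
The state is a dict: "clock": time; "joint_pos": joint angles; "qvel": joint speeds; "joint_efforts": joint torques, N m; "ee_pos": TCP position; "eef_rot": TCP orientation; "contact_force": force on the tool from outside, world axes, zero at the start; "ft_torque": the same for the moment, N m; "finger_gap": opening from 0.0 (shut) to 1.0 (fully open); "gripper_force": force on a finger pad.
Only numpy, scipy, OpenCV 4.12 (cv2) and the standard library are available. Lean on these libraries where they do the work, as an engineer would, in place of code of your own. Each camera call takes 0.05 s, during which the arm holds its last target. There are 200 camera calls.

## Working session

There is one attempt and no reset: what is moved stays moved. The work goes in short steps, Python scripts to look and compute and a shell command to move; the robot and the scene stay as the last step left them, time stands still between calls to the robot, and variables do not carry over. Pictures are saved under pics/ and viewed, at most 10 in all, crops included, and the job is handed in when it is done.

```bash
mkdir -p pics; ls; cat > h.py <<'E'
import numpy as np, cv2
from workcell import bot
def ray(s,uv):
    K=s["mtx"];P=np.array(s["pose"]);d=np.linalg.inv(K)@[uv[0],uv[1],1];d=P[:3,:3]@d
    return P[:3,3],d/np.linalg.norm(d)
def plane(s,uv,z):
    o,d=ray(s,uv);return o+d*(z-o[2])/d[2]
def proj(s,p):
    P=np.array(s["pose"]);c=P[:3,:3].T@(np.array(p)-P[:3,3]);q=s["mtx"]@c;return q[:2]/q[2]
E
python3 - <<'E'
from h import *
import pickle
D={n:bot.snapshot(n) for n in("scene","top")}
pickle.dump(D,open("d0.pkl","wb"))
for n in D: cv2.imwrite(f"pics/{n}0.png",D[n]["frame"]); print(n,np.round(D[n]["pose"],3).tolist(),D[n]["mtx"])
print(bot.read_state())
E
```

```text
pics
scene [[-0.349, 0.556, -0.754, 1187.044], [0.937, 0.211, -0.278, 268.767], [0.004, -0.804, -0.595, 694.671], [0.0, 0.0, 0.0, 1.0]] [[445.22539336   0.         279.13101135]
 [  0.         445.22539336 218.34201866]
 [  0.           0.           1.        ]]
top [[-0.005, -0.986, 0.169, 300.403], [-1.0, 0.007, 0.009, -10.449], [-0.01, -0.169, -0.985, 993.98], [0.0, 0.0, 0.0, 1.0]] [[392.73094403   0.         281.54031343]
 [  0.         392.73094403 210.04285237]
 [  0.           0.           1.        ]]
{'clock': 0.1, 'joint_pos': array([-1.27939912e+00,  1.31084137e-01,  1.48916975e+00,  1.57663625e-05,
        1.52297832e+00, -8.53780766e-02]), 'qvel': array([ 0.00158475, -0.00178952, -0.00161247, -0.00032432, -0.00021824,
        0.00044533]), 'joint_efforts': array([ 8.72074379e-04, -5.61347473e+01, -4.93092585e+01,  7.72149721e-02,
        2.91275274e-02, -3.49092420e-05]), 'ee_pos': array([ 220.6471742 , -557.41253327,  217.69358082]), 'eef_rot': array([-3.08440654e+00, -5.88035818e-01,  2.40091974e-04]), 'contact_force': array([0.44318516, 0.77510437, 0.33838255]), 'ft_torque': array([-0.04904748,  0.0287997 ,  0.00841443]), 'gripper_force': 0.0, 'finger_gap': 0.9979894442478215}
```

View pics/scene0.png

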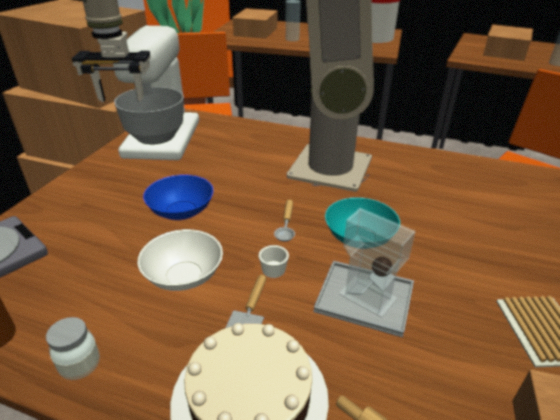

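View pics/top0.png

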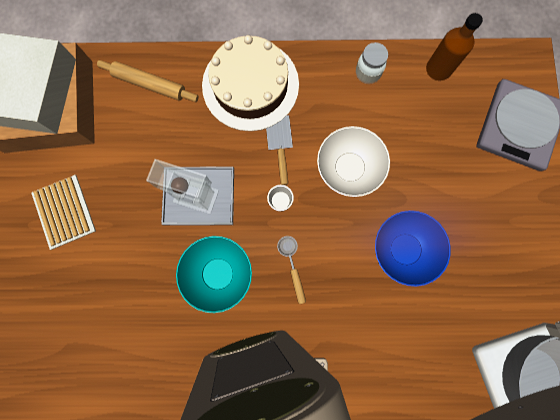

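The scene view shows the bottle on the tray at about (375,265) with the dark ball at (381,266). There are three bowls: white (180,258), blue (178,197) and turquoise (362,222). In the top view they are at (353,161), (413,248) and (213,274). The white one is the bowl meant, because the blue and turquoise ones are the named look-alikes. Next I'll make one enlarged crop pair of the bottle and the white bowl.

```bash
python3 - <<'E'
from h import *
import pickle
D=pickle.load(open("d0.pkl","rb"))
t=D["top"]["frame"];s=D["scene"]["frame"]
a=cv2.resize(t[145:235,135:245],None,fx=3.6,fy=3.6,interpolation=2)
b=cv2.resize(s[195:335,310:420],None,fx=3.6,fy=3.6,interpolation=2)
c=cv2.resize(t[115:205,310:400],None,fx=2.8,fy=2.8,interpolation=2)
o=np.zeros((600,800,3),np.uint8);o[:a.shape[0],:a.shape[1]]=a;o[:b.shape[0],400:400+b.shape[1]]=b;o[335:335+c.shape[0],:c.shape[1]]=c
cv2.imwrite("pics/crop1.png",o)
# bowl rim white
for n,z in(("top",60),("scene",60)):
    hsv=cv2.cvtColor(D[n]["frame"],cv2.COLOR_BGR2HSV)
    m=((hsv[...,1]<60)&(hsv[...,2]>110)).astype(np.uint8)
    cs,_=cv2.findContours(m,0,2)
    for k in cs:
        if cv2.contourArea(k)>300 : 
            x,y,w,h=cv2.boundingRect(k)
            q=(x+w/2,y+h/2)
            if n=="top" and abs(q[0]-353)<15 and abs(q[1]-161)<15 or n=="scene" and abs(q[0]-180)<15 and abs(q[1]-258)<15:
                P=np.array([plane(D[n],p[0],z)[:2] for p in cv2.convexHull(k)],np.float32)
                print(n,(x,y,w,h),cv2.minEnclosingCircle(P),cv2.fitEllipse(P))
    # ball
    m=((hsv[...,2]<75)).astype(np.uint8);cs,_=cv2.findContours(m,0,2)
    for k in cs:
        (x,y),r=cv2.minEnclosingCircle(k)
        if 5<r<20 and (n=="top" and 140<x<240 and 140<y<240 or n=="scene" and 330<x<420 and 220<y<320): print(n,"ball",x,y,r,ray(D[n],(x,y)))
E
```

```text
top (317, 126, 73, 71) ((583.26708984375, -179.1134490966797), 89.84153747558594) ((583.2859497070312, -179.22694396972656), (177.15667724609375, 179.1411590576172), 80.66517639160156)
top ball 164.0 204.0 9.000100135803223 (array([300.40288316, -10.44909766, 993.97966255]), array([ 0.17832895,  0.29476342, -0.93878289]))
top ball 233.0 184.0 6.000100135803223 (array([300.40288316, -10.44909766, 993.97966255]), array([ 0.23316727,  0.13041581, -0.96365177]))
scene (138, 229, 85, 58) ((583.4451904296875, -179.7959747314453), 93.2615737915039) ((583.289306640625, -180.23162841796875), (177.7257080078125, 185.34471130371094), 127.40467834472656)
scene ball 381.2878723144531 265.8636474609375 9.530522346496582 (array([1187.0437689 ,  268.76652631,  694.67104776]), array([-0.75131627, -0.03926239, -0.65877335]))
scene ball 337.0 236.0 7.810349941253662 (array([1187.0437689 ,  268.76652631,  694.67104776]), array([-0.77053799, -0.14650277, -0.62032906]))
```

View pics/crop1.png

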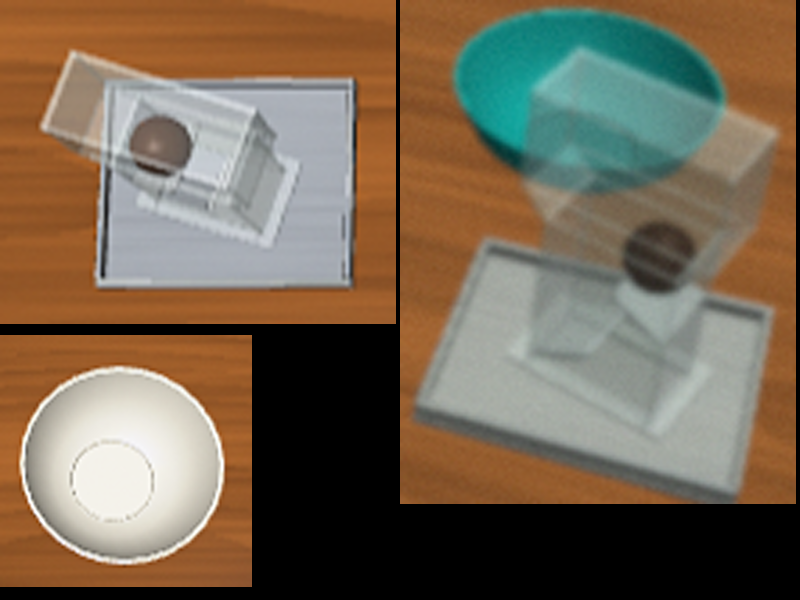

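The crop confirms the white bowl. The bottle's closed-end corners and the tray rim corners are visible in both views. The ball is at the +y end (left in top, right in scene), as described. I'll triangulate these corners.

```bash
cat >> h.py <<'E'
def tri(s1,u1,s2,u2):
    o1,d1=ray(s1,u1);o2,d2=ray(s2,u2)
    A=np.array([d1,-d2]).T;t=np.linalg.lstsq(A,o2-o1,rcond=None)[0]
    a=o1+t[0]*d1;b=o2+t[1]*d2;return (a+b)/2,np.linalg.norm(a-b)
E
python3 - <<'E'
from h import *
import pickle
D=pickle.load(open("d0.pkl","rb"))
T=lambda p:(135+p[0]/3.6,145+p[1]/3.6)
S=lambda p:(310+(p[0]-400)/3.6,195+p[1]/3.6)
for nm,L in {"top":[((235,200),(583,45)),((42,128),(778,130)),((72,50),(735,183)),((265,115),(533,95))],"tray":[((107,80),(735,495)),((355,80),(417,412)),((352,287),(485,240)),((98,287),(773,308))],"ball":[((160,146),(659,257))],"foot":[((300,158),(512,352)),((268,245),None),((137,205),None),(None,(660,435)),(None,(708,372))]}.items():
    for a,b in L:
        if a and b: p,e=tri(D["top"],T(a),D["scene"],S(b));print(nm,p.round(1),round(e,1))
        for q,f,n in((a,T,"top"),(b,S,"scene")):
            if q and nm!="ball": print("  ",n,plane(D[n],f(q),{"top":195,"tray":16,"foot":11}[nm])[:2].round(1))
# tray rim mask via top view
hsv=cv2.cvtColor(D["top"]["frame"],cv2.COLOR_BGR2HSV)
m=((hsv[...,1]<70)&(hsv[...,2]>60)).astype(np.uint8);m[:,:140]=0;m[:,240:]=0;m[:140]=0;m[232:]=0
k=max(cv2.findContours(m,0,2)[0],key=cv2.contourArea)
print(cv2.boundingRect(k))
E
```

```text
top [459.1 168.8 191.2] 5.5
   top [458.9 165.2]
   scene [463.3 172.1]
top [502.5 279.7 194.9] 0.9
   top [502.5 279.2]
   scene [502.3 280.1]
top [550.1 265.1 193.1] 0.9
   top [549.6 264. ]
   scene [552.3 265.5]
top [510.3 153.2 188.9] 5.7
   top [509.3 149.2]
   scene [517.3 157.2]
tray [583.5 300.   13.7] 0.2
   top [582.8 299.2]
   scene [585.5 300. ]
tray [583.2 123.1   8.7] 2.2
   top [581.4 121. ]
   scene [589.3 125.7]
tray [432.3 122.5  11.2] 2.2
   top [432.  120.8]
   scene [437.2 124.6]
tray [433.2 300.8  13.7] 2.7
   top [433.1 298.7]
   scene [435.1 301.9]
ball [513.2 235.1 103. ] 0.2
foot [524.5 161.7  13.9] 4.4
   top [525.6 160.1]
   scene [520.8 163.3]
   top [462.9 181.3]
   top [492.3 275.2]
   scene [553.5 255.5]
   scene [496.4 273.3]
(147, 159, 87, 66)
```

Estimates:
- Bowl centre (583,-179), rim 60 mm high in both views.
- Tray centre (508,210).
- Bottle axis (508.5,217.5), yaw about -18°, closed end about 194 mm high.
- Ball about 103 mm high on the +y side.

Now I'll move above the bottle. The turn about z is +0.88 rad.

```bash
python3 -m jog '[[[0,0.02,0.05,0,0,0.05,0.093],[0.02,0.06,0.09,0,0,0.12,0.093],[0.037,0.1,0.11,0,0,0.2,0.093],[0.054,0.145,0.11,0,0,0.28,0.093],[0.07,0.19,0.11,0,0,0.36,0.093],[0.087,0.235,0.11,0,0,0.44,0.093],[0.104,0.28,0.11,0,0,0.52,0.093],[0.12,0.325,0.11,0,0,0.6,0.093],[0.138,0.37,0.11,0,0,0.68,0.093],[0.155,0.415,0.11,0,0,0.76,0.093],[0.171,0.46,0.11,0,0,0.84,0.093],[0.188,0.505,0.11,0,0,0.88,0.093]]]'
```

```text
clock: 1.3
ee_pos: [408.8, -50.9, 328.5]
eef_rot: [2.539, 1.85, 0.0]
contact_force: [1.4, 0.0, 0.3]
finger_gap: 0.999
gripper_force: 0.0
```

```bash
python3 -m jog '[[[0.015,0.04,0,0,0,0,0.093],[0.03,0.08,0,0,0,0,0.093],[0.045,0.12,0,0,0,0,0.093],[0.06,0.16,0,0,0,0,0.093],[0.075,0.2,0,0,0,0,0.093],[0.09,0.24,0,0,0,0,0.093],[0.1,0.268,0,0,0,0,0.093],[0.1,0.268,0,0,0,0,0.093],[0.1,0.268,0,0,0,0,0.093]]]' && python3 - <<'E'
from h import *
import pickle
D={n:bot.snapshot(n) for n in("wrist","scene")}
pickle.dump(D,open("d1.pkl","wb"))
w=D["wrist"]["frame"];s=D["scene"]["frame"][150:335,300:440]
o=np.zeros((420,800,3),np.uint8);o[:,:500]=w[:,30:530];q=cv2.resize(s,(300,396),interpolation=2);o[:396,500:]=q
cv2.imwrite("pics/w1.png",o);print(np.round(D["wrist"]["pose"],3).tolist(),D["wrist"]["mtx"].tolist())
print(bot.read_state()["joint_pos"])
E
```

```text
clock: 2.2
ee_pos: [508.4, 215.4, 327.7]
eef_rot: [-2.54, -1.848, 0.003]
contact_force: [-0.5, -0.6, 0.3]
finger_gap: 1.003
gripper_force: 0.0
[[0.951, -0.295, -0.089, 532.963], [-0.308, -0.913, -0.269, 290.166], [-0.002, 0.283, -0.959, 494.38], [0.0, 0.0, 0.0, 1.0]] [[325.19226210127806, 0.0, 275.72688820003725], [0.0, 325.19226210127806, 210.77769510045286], [0.0, 0.0, 1.0]]
[ 3.06137419e-01 -1.83391150e-02  1.44453944e+00 -3.43435428e-04
  1.71591941e+00  6.20620872e-01]
```

View pics/w1.png

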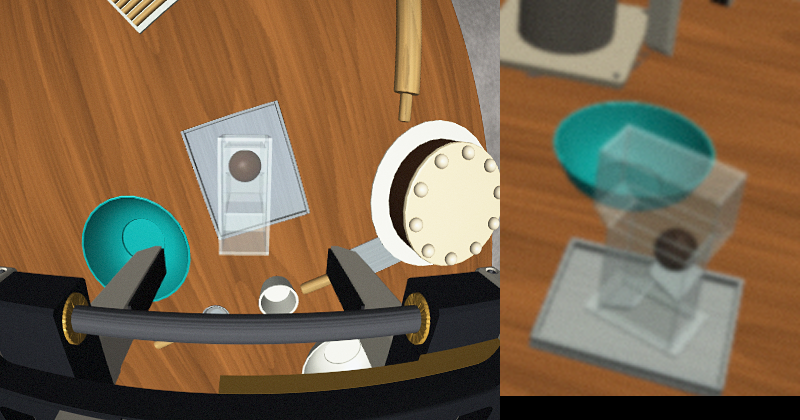

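The wrist view (crop offset +30 columns) shows the bottle's closed-end corners near (219,137), (270,138), (268,256) and (219,254). It lines up with the fingers, and the ball is at (244,166). I'll cast those corners at the measured height of about 195 mm.

```bash
cat >> h.py <<'E'
def fray(s,uv):
    K=s["mtx"];P=np.array(s["pose"]);v=np.array([uv[0]-K[0,2],uv[1]-K[1,2]]);r=np.linalg.norm(v);a=r/K[0,0]
    d=P[:3,:3]@np.array([*(v/r*np.sin(a)),np.cos(a)]);return P[:3,3],d
def fplane(s,uv,z):
    o,d=fray(s,uv);return o+d*(z-o[2])/d[2]
E
python3 - <<'E'
from h import *
import pickle
w=pickle.load(open("d1.pkl","rb"))["wrist"]
P=[fplane(w,(u+30,v),195)[:2].round(1) for u,v in((219,137),(270,138),(268,256),(219,254))]
print(P,np.mean(P,axis=0),[np.linalg.norm(P[i]-P[i-1]) for i in range(4)])
print("tray",[fplane(w,(u+30,v),16)[:2].round(1) for u,v in((182,131),(276,101),(309,211),(217,240))])
print("ball",fplane(w,(275,166),102))
E
```

```text
[array([503.5, 280.9]), array([547.7, 265.6]), array([511.9, 154.1]), array([465.5, 171.3])] [507.15  217.975] [np.float64(116.0006896531223), np.float64(46.77317607347189), np.float64(117.10631921463508), np.float64(49.48535136785429)]
tray [array([436.8, 301.8]), array([581.3, 300.4]), array([581.9, 125.5]), array([430.3, 124.1])]
ball [513.14380351 234.4786316  102.        ]
```

```bash
python3 -m jog '[[[-0.001,0.0025,-0.03,0,0,0,0.093],[-0.001,0.0025,-0.065,0,0,0,0.093],[-0.001,0.0025,-0.1,0,0,0,0.093],[-0.001,0.0025,-0.13,0,0,0,0.093],[-0.001,0.0025,-0.155,0,0,0,0.093],[-0.001,0.0025,-0.172,0,0,0,0.093],[-0.001,0.0025,-0.18,0,0,0,0.093],[-0.001,0.0025,-0.182,0,0,0,0.093],[-0.001,0.0025,-0.182,0,0,0,0.06],[-0.001,0.0025,-0.182,0,0,0,0.05],[-0.001,0.0025,-0.182,0,0,0,0.04],[-0.001,0.0025,-0.182,0,0,0,0.03]]]' && python3 -m jog '[[[0,0,0,0,0,0,0.03],[0,0,0,0,0,0,0.03],[0,0,0,0,0,0,0.02],[0,0,0,0,0,0,0.02],[0,0,0,0,0,0,0.02]]]'
```

```text
clock: 3.5
ee_pos: [508.3, 217.8, 147.5]
eef_rot: [2.541, 1.847, 0.002]
contact_force: [0.2, 0.4, -0.4]
finger_gap: 0.703
gripper_force: 0.0
clock: 4.0
ee_pos: [507.8, 217.7, 146.8]
eef_rot: [-2.541, -1.847, -0.0]
contact_force: [-1.3, -0.0, 1.7]
finger_gap: 0.537
gripper_force: 30.0
```

```bash
python3 -m jog '[[[0,0,0.002,0,0,0,0.02],[0,0,0.006,0,0,0,0.02],[0,0,0.014,0,0,0,0.02],[0,0,0.025,0,0,0,0.02],[0,0,0.038,0,0,0,0.02],[0,0,0.052,0,0,0,0.02],[0,0,0.066,0,0,0,0.02],[0,0,0.08,0,0,0,0.02],[0,0,0.091,0,0,0,0.02],[0,0,0.099,0,0,0,0.02],[0,0,0.104,0,0,0,0.02],[0,0,0.105,0,0,0,0.02]]]' && python3 - <<'E'
from h import *
s=bot.snapshot("scene");cv2.imwrite("pics/lift.png",cv2.resize(s["frame"][130:350,270:450],None,fx=2.4,fy=2.4))
print(bot.read_state()["contact_force"],bot.read_state()["gripper_force"])
E
```

```text
clock: 5.2
ee_pos: [508.0, 217.7, 252.2]
eef_rot: [2.541, 1.847, 0.001]
contact_force: [0.4, -0.5, -2.9]
finger_gap: 0.535
gripper_force: 30.0
[ 0.36174308  0.36767013 -3.05747449] 29.95469662360847
```

View pics/lift.png

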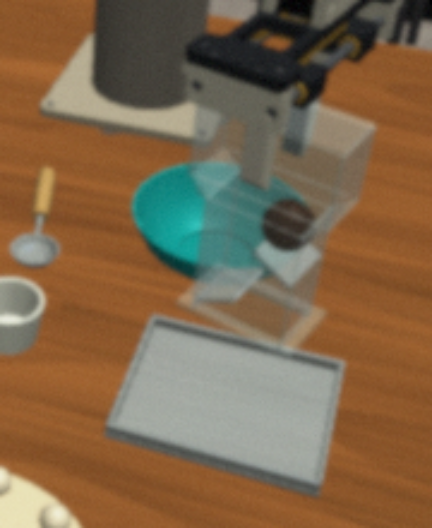

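The bottle hangs upright with the ball at (290,223) still on the upper ridge. Next I'll carry it gently to the bowl.

```bash
python3 -m jog '[[[0,-0.002,0,0,0,0,0.02],[0.002,-0.008,0,0,0,0,0.02],[0.004,-0.018,0,0,0,0,0.02],[0.006,-0.032,0,0,0,0,0.02],[0.009,-0.048,0,0,0,0,0.02],[0.013,-0.066,0,0,0,0,0.02],[0.016,-0.086,0,0,0,0,0.02],[0.02,-0.107,0,0,0,0,0.02],[0.024,-0.129,0,0,0,0,0.02],[0.029,-0.152,0,0,0,0,0.02],[0.033,-0.175,0,0,0,0,0.02],[0.037,-0.198,0,0,0,0,0.02]]]' >/dev/null && python3 -m jog '[[[0.004,-0.023,0,0,0,0,0.02],[0.009,-0.046,0,0,0,0,0.02],[0.013,-0.069,0,0,0,0,0.02],[0.018,-0.092,0,0,0,0,0.02],[0.022,-0.113,0,0,0,0,0.02],[0.026,-0.133,0,0,0,0,0.02],[0.029,-0.151,0,0,0,0,0.02],[0.032,-0.167,0,0,0,0,0.02],[0.035,-0.181,0,0,0,0,0.02],[0.037,-0.191,0,0,0,0,0.02],[0.038,-0.197,0,0,0,0,0.02],[0.038,-0.199,0,0,0,0,0.02]]]'
python3 - <<'E'
import numpy as np
# tilt rows: TCP 141 above mouth, bottle yaw -18.2deg
a=np.radians(-18.2);xb=np.array([np.cos(a),np.sin(a),0]);yb=np.array([-np.sin(a),np.cos(a),0])
for d in (3.5,7,10.5,14,17.5,21,24.5,28,31.5,35,38.5,41.5):
    t=np.radians(d);p=.141*(-np.sin(t)*yb+(np.cos(t)-1)*np.array([0,0,1]));print(d,p.round(3),(t*xb).round(3))
E
```

```text
clock: 7.65
ee_pos: [582.9, -179.8, 251.5]
eef_rot: [-2.541, -1.846, 0.0]
contact_force: [0.3, -0.6, -2.2]
finger_gap: 0.537
gripper_force: 30.0
3.5 [-0.003 -0.008 -0.   ] [ 0.058 -0.019  0.   ]
7 [-0.005 -0.016 -0.001] [ 0.116 -0.038  0.   ]
10.5 [-0.008 -0.024 -0.002] [ 0.174 -0.057  0.   ]
14 [-0.011 -0.032 -0.004] [ 0.232 -0.076  0.   ]
17.5 [-0.013 -0.04  -0.007] [ 0.29  -0.095  0.   ]
21 [-0.016 -0.048 -0.009] [ 0.348 -0.114  0.   ]
24.5 [-0.018 -0.056 -0.013] [ 0.406 -0.134  0.   ]
28 [-0.021 -0.063 -0.017] [ 0.464 -0.153  0.   ]
31.5 [-0.023 -0.07  -0.021] [ 0.522 -0.172  0.   ]
35 [-0.025 -0.077 -0.025] [ 0.58  -0.191  0.   ]
38.5 [-0.027 -0.083 -0.031] [ 0.638 -0.21   0.   ]
41.5 [-0.029 -0.089 -0.035] [ 0.688 -0.226  0.   ]
```

```bash
python3 -m jog '[[[-0.003,-0.008,0,0.058,-0.019,0,0.02],[-0.005,-0.016,-0.001,0.116,-0.038,0,0.02],[-0.008,-0.024,-0.002,0.174,-0.057,0,0.02],[-0.011,-0.032,-0.004,0.232,-0.076,0,0.02],[-0.013,-0.04,-0.007,0.29,-0.095,0,0.02],[-0.016,-0.048,-0.009,0.348,-0.114,0,0.02],[-0.018,-0.056,-0.013,0.406,-0.134,0,0.02],[-0.021,-0.063,-0.017,0.464,-0.153,0,0.02],[-0.023,-0.07,-0.021,0.522,-0.172,0,0.02],[-0.025,-0.077,-0.025,0.58,-0.191,0,0.02],[-0.027,-0.083,-0.031,0.638,-0.21,0,0.02],[-0.029,-0.089,-0.035,0.688,-0.226,0,0.02]]]' && python3 -m jog '[[[0,0,0,0,0,0,0.02],[0,0,0,0,0,0,0.02],[0,0,0,0,0,0,0.02],[0,0,0,0,0,0,0.02],[0,0,0,0,0,0,0.02]]]' && python3 - <<'E'
from h import *
a=bot.snapshot("scene")["frame"][120:320,80:320];b=bot.snapshot("top")["frame"][90:230,260:460]
o=np.zeros((600,800,3),np.uint8);o[:400,:480]=cv2.resize(a,(480,400));o[:224,480:]=cv2.resize(b,(320,224))
cv2.imwrite("pics/rock1.png",o[:400])
E
```

```text
clock: 8.85
ee_pos: [553.7, -268.5, 216.2]
eef_rot: [-2.105, -1.53, -0.801]
contact_force: [0.4, 0.4, -2.8]
finger_gap: 0.537
gripper_force: 30.0
clock: 9.35
ee_pos: [554.3, -267.9, 217.5]
eef_rot: [-2.107, -1.534, -0.799]
contact_force: [0.1, 0.1, -3.2]
finger_gap: 0.536
gripper_force: 30.0
```

View pics/rock1.png

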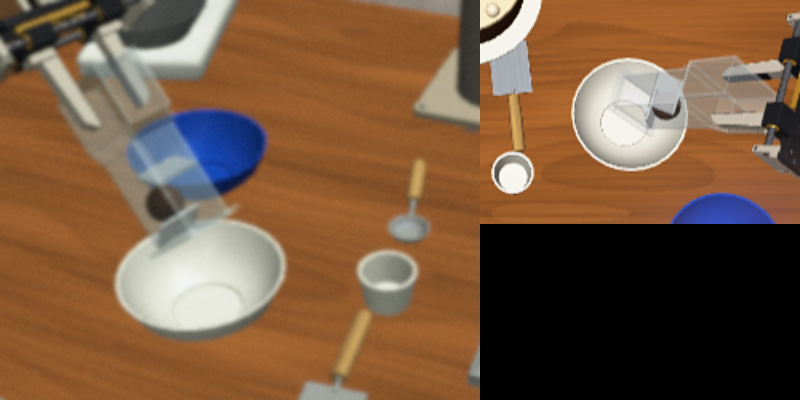

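After the lean, the scene crop shows the ball at (161,205), on the lower ridge against the -y wall. The bottle did not slip. Next I'll rock back through upright and over to +y.

```bash
python3 -m jog '[[[0.002,0.006,0.004,-0.05,0.016,0,0.02],[0.004,0.012,0.01,-0.108,0.035,0,0.02],[0.006,0.019,0.014,-0.166,0.054,0,0.02],[0.008,0.026,0.018,-0.224,0.073,0,0.02],[0.011,0.033,0.022,-0.282,0.092,0,0.02],[0.013,0.041,0.026,-0.34,0.112,0,0.02],[0.016,0.049,0.028,-0.398,0.131,0,0.02],[0.018,0.057,0.031,-0.456,0.15,0,0.02],[0.021,0.065,0.033,-0.514,0.169,0,0.02],[0.024,0.073,0.034,-0.572,0.188,0,0.02],[0.026,0.081,0.035,-0.63,0.207,0,0.02],[0.029,0.089,0.035,-0.688,0.226,0,0.02]]]' && python3 -m jog '[[[0.003,0.008,0,-0.058,0.019,0,0.02],[0.005,0.016,-0.001,-0.116,0.038,0,0.02],[0.008,0.024,-0.002,-0.174,0.057,0,0.02],[0.011,0.032,-0.004,-0.232,0.076,0,0.02],[0.013,0.04,-0.007,-0.29,0.095,0,0.02],[0.016,0.048,-0.009,-0.348,0.114,0,0.02],[0.018,0.056,-0.013,-0.406,0.134,0,0.02],[0.021,0.063,-0.017,-0.464,0.153,0,0.02],[0.023,0.07,-0.021,-0.522,0.172,0,0.02],[0.025,0.077,-0.025,-0.58,0.191,0,0.02],[0.027,0.083,-0.031,-0.638,0.21,0,0.02],[0.029,0.089,-0.035,-0.688,0.226,0,0.02]]]' && python3 -m jog '[[[0,0,0,0,0,0,0.02],[0,0,0,0,0,0,0.02],[0,0,0,0,0,0,0.02],[0,0,0,0,0,0,0.02],[0,0,0,0,0,0,0.02],[0,0,0,0,0,0,0.02]]]' && python3 - <<'E'
from h import *
a=bot.snapshot("scene")["frame"][120:320,80:320];b=bot.snapshot("top")["frame"][90:230,260:460]
o=np.zeros((600,800,3),np.uint8);o[:400,:480]=cv2.resize(a,(480,400));o[:224,480:]=cv2.resize(b,(320,224))
cv2.imwrite("pics/rock2.png",o[:400])
E
```

```text
clock: 10.65
ee_pos: [582.9, -178.6, 252.3]
eef_rot: [2.54, 1.846, -0.001]
contact_force: [-0.1, -0.1, -2.9]
finger_gap: 0.537
gripper_force: 30.0
clock: 11.85
ee_pos: [611.7, -89.1, 215.9]
eef_rot: [2.106, 1.531, -0.801]
contact_force: [0.5, 0.4, -3.4]
finger_gap: 0.535
gripper_force: 30.0
clock: 12.45
ee_pos: [611.8, -90.9, 217.3]
eef_rot: [2.108, 1.53, -0.799]
contact_force: [-0.4, 0.2, -2.3]
finger_gap: 0.538
gripper_force: 30.0
```

View pics/rock2.png

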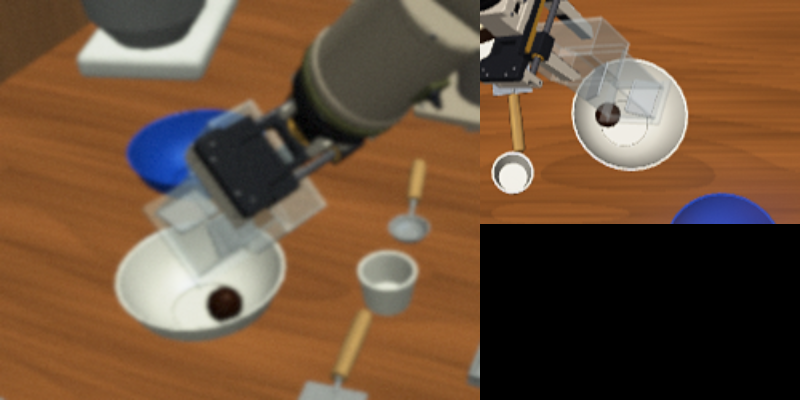

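The ball is in the white bowl, at scene crop (225,303) and top crop (607,115). Now I'll bring the bottle upright and carry it back to the tray centre.

```bash
python3 -m jog '[[[-0.002,-0.006,0.004,0.05,-0.016,0,0.02],[-0.004,-0.012,0.01,0.108,-0.035,0,0.02],[-0.006,-0.019,0.014,0.166,-0.054,0,0.02],[-0.008,-0.026,0.018,0.224,-0.073,0,0.02],[-0.011,-0.033,0.022,0.282,-0.092,0,0.02],[-0.013,-0.041,0.026,0.34,-0.112,0,0.02],[-0.016,-0.049,0.028,0.398,-0.131,0,0.02],[-0.018,-0.057,0.031,0.456,-0.15,0,0.02],[-0.021,-0.065,0.033,0.514,-0.169,0,0.02],[-0.024,-0.073,0.034,0.572,-0.188,0,0.02],[-0.026,-0.081,0.035,0.63,-0.207,0,0.02],[-0.029,-0.089,0.035,0.688,-0.226,0,0.02]]]' && python3 -m jog '[[[0,0.002,0,0,0,0,0.02],[-0.002,0.008,0,0,0,0,0.02],[-0.004,0.018,0,0,0,0,0.02],[-0.006,0.032,0,0,0,0,0.02],[-0.009,0.048,0,0,0,0,0.02],[-0.013,0.066,0,0,0,0,0.02],[-0.016,0.086,0,0,0,0,0.02],[-0.02,0.107,0,0,0,0,0.02],[-0.024,0.129,0,0,0,0,0.02],[-0.029,0.152,0,0,0,0,0.02],[-0.033,0.175,0,0,0,0,0.02],[-0.037,0.195,0,0,0,0,0.02]]]' >/dev/null && python3 -m jog '[[[-0.004,0.023,0,0,0,0,0.02],[-0.009,0.046,0,0,0,0,0.02],[-0.013,0.069,0,0,0,0,0.02],[-0.018,0.092,0,0,0,0,0.02],[-0.022,0.113,0,0,0,0,0.02],[-0.026,0.133,0,0,0,0,0.02],[-0.029,0.151,0,0,0,0,0.02],[-0.032,0.167,0,0,0,0,0.02],[-0.035,0.18,0,0,0,0,0.02],[-0.037,0.189,0,0,0,0,0.02],[-0.038,0.194,0,0,0,0,0.02],[-0.038,0.195,0,0,0,0,0.02]]]' && python3 - <<'E'
from h import *
s=bot.snapshot("scene");cv2.imwrite("pics/back.png",cv2.resize(s["frame"][130:350,270:450],None,fx=2.4,fy=2.4))
E
```

```text
clock: 13.75
ee_pos: [582.6, -180.0, 252.2]
eef_rot: [-2.541, -1.847, -0.003]
contact_force: [0.7, -0.2, -2.7]
finger_gap: 0.533
gripper_force: 30.0
clock: 16.15
ee_pos: [507.6, 211.1, 251.7]
eef_rot: [2.541, 1.848, -0.0]
contact_force: [-0.4, -0.8, -2.8]
finger_gap: 0.534
gripper_force: 30.0
```

View pics/back.png

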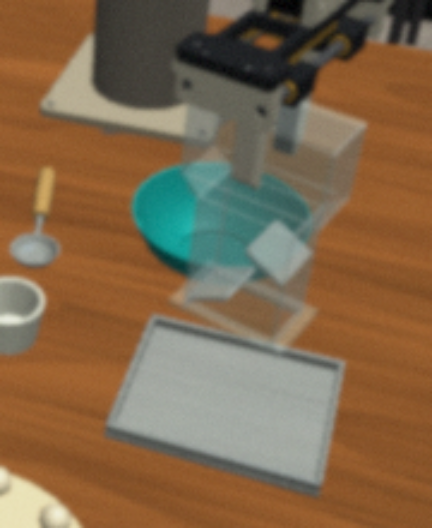

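The bottle hangs upright in the same pose as at lift-off, now empty, so there was no slip in the grip. Lowering it slowly.

```bash
python3 -m jog '[[[0,0,-0.006,0,0,0,0.02],[0,0,-0.016,0,0,0,0.02],[0,0,-0.03,0,0,0,0.02],[0,0,-0.045,0,0,0,0.02],[0,0,-0.06,0,0,0,0.02],[0,0,-0.074,0,0,0,0.02],[0,0,-0.085,0,0,0,0.02],[0,0,-0.093,0,0,0,0.02],[0,0,-0.098,0,0,0,0.02],[0,0,-0.101,0,0,0,0.02],[0,0,-0.103,0,0,0,0.02],[0,0,-0.103,0,0,0,0.02]]]' && python3 -m jog '[[[0,0,-0.001,0,0,0,0.02],[0,0,-0.002,0,0,0,0.02],[0,0,-0.002,0,0,0,0.02],[0,0,-0.002,0,0,0,0.02]]]'
```

```text
clock: 17.4
ee_pos: [508.0, 210.7, 148.9]
eef_rot: [2.541, 1.847, 0.001]
contact_force: [-0.9, 0.5, -2.6]
finger_gap: 0.537
gripper_force: 30.0
clock: 17.8
ee_pos: [507.8, 210.6, 146.8]
eef_rot: [2.541, 1.847, 0.0]
contact_force: [0.3, 0.3, -2.1]
finger_gap: 0.535
gripper_force: 30.0
```

```bash
python3 -m jog '[[[0,0,-0.0005,0,0,0,0.02],[0,0,-0.001,0,0,0,0.02],[0,0,-0.001,0,0,0,0.02]]]'
```

```text
clock: 18.1
ee_pos: [507.9, 210.7, 146.8]
eef_rot: [2.541, 1.847, 0.001]
contact_force: [-3.2, -1.0, 4.9]
finger_gap: 0.543
gripper_force: 30.0
```

Contact with the tray now. Open the fingers, then retreat straight up.

```bash
python3 -m jog '[[[0,0,0,0,0,0,0.055],[0,0,0,0,0,0,0.06],[0,0,0,0,0,0,0.07],[0,0,0,0,0,0,0.085],[0,0,0,0,0,0,0.093],[0,0,0,0,0,0,0.093],[0,0,0,0,0,0,0.093],[0,0,0,0,0,0,0.093]]]' && python3 -m jog '[[[0,0,0.005,0,0,0,0.093],[0,0,0.015,0,0,0,0.093],[0,0,0.03,0,0,0,0.093],[0,0,0.05,0,0,0,0.093],[0,0,0.07,0,0,0,0.093],[0,0,0.09,0,0,0,0.093],[0,0,0.11,0,0,0,0.093],[0,0,0.13,0,0,0,0.093],[0,0,0.15,0,0,0,0.093],[0,0,0.165,0,0,0,0.093],[0,0,0.175,0,0,0,0.093],[0,0,0.18,0,0,0,0.093]]]' && python3 - <<'E'
from h import *
a=bot.snapshot("scene")["frame"];b=bot.snapshot("wrist")["frame"]
o=np.zeros((420,800,3),np.uint8);o[:,:450]=a[:,:450];o[:,450:]=b[:,100:450]
cv2.imwrite("pics/fin.png",o)
E
```

```text
clock: 18.9
ee_pos: [507.8, 210.6, 145.6]
eef_rot: [2.541, 1.847, -0.0]
contact_force: [0.8, 0.3, -0.1]
finger_gap: 0.996
gripper_force: 0.0
clock: 20.1
ee_pos: [508.1, 210.7, 327.2]
eef_rot: [2.541, 1.846, 0.003]
contact_force: [0.5, -0.4, -0.3]
finger_gap: 1.0
gripper_force: 0.0
```

View pics/fin.png

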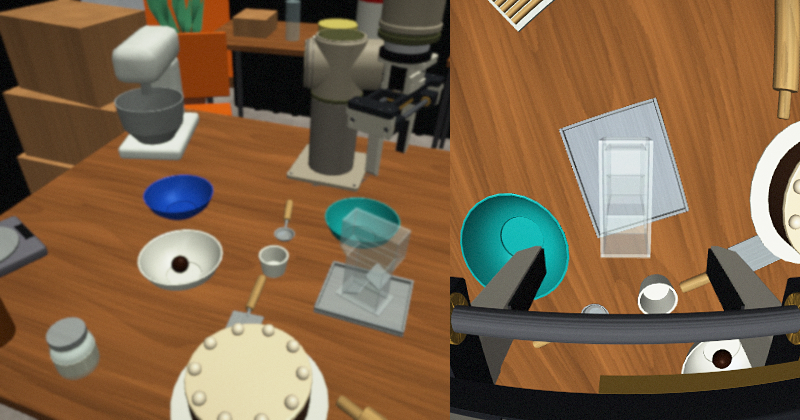

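The ball lies in the white bowl at (180,264), and the bowl has not moved. The bottle stands upright in the middle of the tray at (370,260), and the gripper is clear of everything.

```bash
python3 -c "
from workcell import bot
print(bot.sign_off())"
```

```text
the job is handed in; nothing more can be done
None
```

The ball dropped into the white bowl, the bottle is back neck-down in the middle of the tray and released, and I handed the job in at about 20 s of the 62 s limit.

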